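# Open the air-filter box by its snap tab

## Robot

A 6-joint arm with a two-finger parallel gripper is mounted at the origin on the work surface. World frame = base frame: x ahead of the robot, y to its left, z up, the work surface at z = 0. Lengths are in m, angles in rad, forces in N, time in s.
With the tool pointing down it reaches from about 0.325 to 0.775 m from the base axis. Payload 9.3 kg.
Tool frame: the origin (TCP) lies midway between the tips of the shut fingers; the grasp point (between the pads) lies 19 mm behind it; z points along the fingers, y is the direction in which the jaws open and shut (so a half turn about z gives the same grasp; the last joint's range is limited). The gripper opens to 85 mm and grips with 20 to 120 N. Pads are 22 mm wide; open, the fingers measure 114 mm over their backs; the gripper's body (76 mm by 85 mm) begins 54 mm behind the grasp point. The pads swing forward as they close: fully open they stand 13 mm farther back than shut.
Start: joints at [-1.255, 0.259, 0.021, 1.334, 0, 1.418], TCP at [0.248, -0.491, 0.202] pointing down, gripper open.
Joint ranges: [-3.04, 3.04], [-0.91, 1.82], [-1.04, 1.36], [-1.92, 1.95], [-1.52, 1.45], [-3.14, 3.14]. Speed limits (rad/s): [2.22, 2.22, 2.79, 3.14, 3.14, 3.14].

## Interface

Orientations are given as a rotation vector (axis times angle).
In Python, from bench import env gives the robot as it stands.
- The arm moves only by the shell command python3 -m inch 'ROWS'. ROWS is text: rows parted by semicolons, each of 5 numbers parted by spaces: the gripper command: -1 is shut, 1 is fully open, values between are in proportion, then the shift along the world's x, y, z in cm, then the turn about the world's z in rad. A call has 1 to 20 rows; each row is the pose to reach, as a shift and turn from the pose commanded when the call began; what a row does not reach only later rows make up. A row lasts 1/10 s, in which the tool goes at most 50 mm and 8.59 degrees, less where a joint would pass 70% of its speed; a pose out of reach is approached as far as the arm can. A call with a gripper value outside its range is refused whole. The fingers move at their own pace and stop on an object; the grip force is fixed at half the most. Time passes only in rows, so rows that repeat a pose let the fingers close. It gives the time, the measured TCP pose, the force and the opening at its end, in the units of the state.
- env.observe(): the state, without advancing time (a new reading comes with each control period).
- env.snapshot(name): name is "scene" or "side" or "wrist"; returns the picture (420x560x3 uint8, blue, green, red); there is no depth.
- env.get_calibration(name): a dict with "K" (3x3 intrinsics, pixels), "eye" and "attitude" of the camera in the world; the wrist camera has in their place "hand_eye" (4x4, takes a point from camera to tool coordinates, whose origin is the TCP and whose axes are the flange's). Camera axes: x right, y down, z forward; pixel columns grow to the right and rows downward; lengths in m; the calibration is good to about 2 mm. A picture is of the moment at which its call begins: read the wrist's pose just before it. get_calibration takes no time and is no camera call.
- env.close_job(): hands the job in, once; it reports no verdict.
The state is a dict: "time": time; "q": joint angles; "joint_vel": joint speeds; "tau": joint torques, N m; "tcp_pos": TCP position; "tool_rot": TCP orientation; "contact_force": force on the tool from outside, world axes, zero at the start; "moment": the same for the moment, N m; "finger_gap": finger opening in m.
Only numpy, scipy, OpenCV 4.12 (cv2) and the standard library are available. Lean on these libraries where they do the work, as an engineer would, in place of code of your own. Each camera call takes 0.05 s, during which the arm holds its last target. There are 200 camera calls.

## Task

Open the motorcycle air-filter box that lies on the cardboard: with the fingertips press the orange snap tab down, and while it is down push the released grey lid along the top of the box, away from the tab, until it is completely off its seat, clear of the hold-down lips, and the whole filter is uncovered. Press the tab before pushing and do not force the lid against the latch; the lid is only pushed, never lifted, and stays lying flat on top of the box. Leave everything else where it is.

Things in the scene. Friction and masses are not known exactly. Their poses are not given: they have to be found in the camera images.
- airbox: black plastic air-filter box, 280 mm long (x) by 150 wide (y), fixed on a 4 mm cardboard sheet. Origin: centre of its underside; its flat top (deck) is at z = 80 mm. +x runs from the tab end to the far end: the way the lid slides off. A rubber pipe (28 mm long) stands out of the -y side and an intake snout (45 mm) out of the +x end, both below the deck. Millimetres below are in this frame
- filter_mouth (a point): centre of the filter mouth (pleated yellow filter, hidden by the lid at the start) at deck height: x = -21, y = 0; it spans x = -52 to 10, y = -42 to 42 mm. Beside it are the lid's side guides (y = +-56.5 to 63 mm, 6.5 mm high, right to the far end), with four hold-down lips (x = -70 to -45 and -15 to 10 mm, in to |y| = 47 mm, tops 10 mm above the deck) that hold the seated lid down
- end_stop (a point): inner face of the end stop, 6.5 mm high, at x = 134 mm, y = 0, deck height. Between the filter mouth and this stop the deck is bare; the lid comes to lie there. The lid meets the stop after sliding 116 mm from its seat
- lid: loose grey lid, about 80 g, a 4 mm plate 100 mm (x) by 110 mm (y); origin: centre of its underside; axes as the box's. On its seat this origin is at x = -32, z = 80 mm and its tab-side edge at x = -82 mm. It is off its seat once it has slid 94 mm (origin beyond x = +62 mm)
- lid_ledge (a point): middle of the top edge of the lid's upright thumb ledge, on the face towards the tab: push on this face. The ledge stands along the lid's tab-side edge, flush with it, 70 mm wide (y), 5 mm thick, top 22 mm above the deck; face at x = -82 mm when seated
- tab (a joint): angle of the orange snap tab, a springy tongue hinged at its root (x = -132 mm, deck height): 0 = up, latched; 0.15 rad = fully down on its stop. Its barb, 62 mm from the root, stands up through a slot in the lid and blocks it after about 2.5 mm of slack; below 0.08 rad it blocks, above it lets the lid pass. Let go too early, it latches again. It springs up behind the lid after some 15 mm
- tab_pad (a point): centre of the top of the tab's ribbed orange thumb pad, 30 mm (x) by 34 mm (y): x = -100, y = 0, z = 88 mm when up (8 mm above the deck). Pressed here it starts to move at about 1.6 N, frees the lid at about 4 N (2.6 mm down) and is fully down at about 6.5 N (4.8 mm). The lid's ledge is 18 mm further along +x. Once the lid has slid about 5 mm it keeps the barb down by itself
- spray_can: white and blue spray can with red nozzle, 53 mm across, 142 mm high, standing left (+y) of the box; bystander, origin at its underside
- grommet: black rubber grommet, 29 mm across, 12 mm high, lying on the box's top in the corner left (+y) of the tab; bystander, origin at its underside
- bearing: steel ball bearing, 47 mm across, 14 mm high, lying left (+y) of the box; bystander, origin at its underside
- dust_cap: black rubber dust cap, a ring 60 mm across and 28 mm high, lying left (+y) of the box; bystander, origin at its underside
- fork_nut: turned aluminium fork nut, 38 mm across, 34 mm high, standing right (-y) of the box; bystander, origin at its underside
- screwdriver: screwdriver with blue handle, 200 mm long, lying right (-y) of the box; bystander, origin at its middle on the underside

How it is judged:
On the way, in this order (a step that is already met when the one before it is completed fails the run):
1. the fingertips press the snap tab down while the lid is still on its seat (value of joint tab above 0.06 rad and contact force between the fingers and tab above 0.5 N and x of lid in the frame of airbox below -0.027 m), for 0.1 s.
2. the lid has been pushed off its seat (x of lid in the frame of airbox above 0.062 m), for 0.1 s.
At the end, for the whole second after the job is handed in: The lid lies still and flat (within 0.06 rad and 4 mm) on the box's deck between the side guides, at least 94 mm along from where it was latched (its origin beyond x = 62 mm in the box's frame, 12 mm sideways at most), the filter uncovered, and the tab has sprung back up (under 0.03 rad) (x of lid in the frame of airbox between 0.062 and 0.09 m and y of lid in the frame of airbox between -0.012 and 0.012 m and z of lid in the frame of airbox between 0.076 and 0.084 m and angle between lid's own z axis and vertical below 0.06 rad and linear speed of lid below 0.01 m/s and value of joint tab below 0.03 rad); the robot touches nothing.
It fails at once if the lid is forced against the latch (over 25 N between lid and tab) (contact force between lid and tab above 25 N).
It fails at once if the lid is lifted (15 mm) or tipped up (0.25 rad) (z of lid in the frame of airbox above 0.095 m or angle between lid's own z axis and vertical above 0.25 rad).
It fails at once if a bystander is moved by more than 20 mm (distance of any of grommet, bearing, dust_cap, fork_nut, screwdriver, spray_can from where it was at the start of the episode above 0.02 m).
It also fails if it takes over 35 s, if anything falls off the work surface, if the arm or the gripper's body presses on something with over 40 N, if the wrist force passes 120 N, or if a joint passes its speed limit or range.

## Working session

There is one attempt and no reset: what is moved stays moved. The work goes in short steps, Python scripts to look and compute and a shell command to move; the robot and the scene stay as the last step left them, time stands still between calls to the robot, and variables do not carry over. Pictures are saved under pics/ and viewed, about 8 in all and at most 12, crops included, and the job is handed in when it is done.

```bash
mkdir -p pics; ls; python3 - <<'E'
from bench import env
import cv2
print(env.observe())
for n in("scene","side","wrist"):
    c=env.get_calibration(n);print(n,c)
a=env.snapshot("scene");b=env.snapshot("side")
cv2.imwrite("pics/scene0.png",a);cv2.imwrite("pics/side0.png",b)
E
```

```text
pics
{'time': 0.0, 'q': array([-1.25464638e+00,  2.59228540e-01,  2.07503324e-02,  1.33375192e+00,
        1.80120592e-05,  1.41822550e+00]), 'joint_vel': array([-5.57805597e-04,  9.23554457e-04,  5.10349843e-04,  2.99131848e-05,
       -1.61651392e-04,  3.21623633e-04]), 'tau': array([ 1.42739145e-04, -5.55638123e+01,  3.44529140e+01,  1.38174128e-02,
       -1.45557560e-04, -1.89725040e-05]), 'tcp_pos': array([ 0.24836753, -0.49034335,  0.20144198]), 'tool_rot': array([-3.05431979e+00, -7.29211284e-01,  1.55731864e-04]), 'contact_force': array([ 0.04230738, -0.28425568, -0.08920722]), 'moment': array([ 0.0320461 , -0.00632634, -0.03569938]), 'finger_gap': 0.08544544505525105}
scene {'K': array([[508.44183387,   0.        , 274.50313021],
       [  0.        , 508.44183387, 206.14635368],
       [  0.        ,   0.        ,   1.        ]]), 'eye': array([ 0.95905274, -0.57850889,  0.58841186]), 'attitude': array([-2.10232909, -0.59861391,  0.29767897])}
side {'K': array([[529.83523426,   0.        , 284.44636733],
       [  0.        , 529.83523426, 212.78750481],
       [  0.        ,   0.        ,   1.        ]]), 'eye': array([0.16565892, 0.5077255 , 0.74029762]), 'attitude': array([-0.97025912,  2.51127015, -0.97896136])}
wrist {'K': array([[333.20409055,   0.        , 284.90648772],
       [  0.        , 333.20409055, 206.26437986],
       [  0.        ,   0.        ,   1.        ]]), 'hand_eye': array([[ 3.01015959e-04, -9.53401138e-01, -3.01705451e-01,
         7.73297721e-02],
       [ 9.99999930e-01,  3.53669615e-04, -1.19895335e-04,
         2.33068163e-04],
       [ 2.21012399e-04, -3.01705394e-01,  9.53401178e-01,
        -1.71421192e-01],
       [ 0.00000000e+00,  0.00000000e+00,  0.00000000e+00,
         1.00000000e+00]])}
```

View pics/scene0.png

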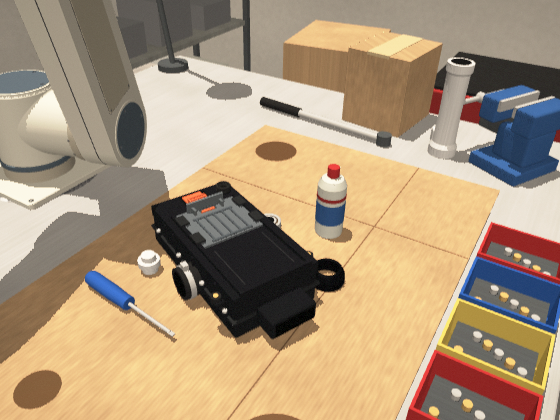

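View pics/side0.png

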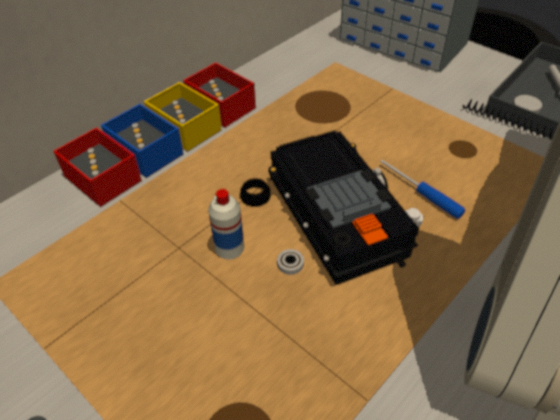

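The scene view shows the box with the orange tab near (195,198) and the grey lid near (220,220). In the side view the tab is near (370,229) and the lid near (345,197). Next I'll triangulate the tab and take a closer crop.

```bash
cat > h.py <<'E'
import numpy as np, cv2
from scipy.spatial.transform import Rotation as R
from bench import env
def cam(n,obs=None):
    c=env.get_calibration(n)
    if n!="wrist": return c["K"],R.from_rotvec(c["attitude"]).as_matrix(),np.array(c["eye"])
    H=c["hand_eye"];T=R.from_rotvec(obs["tool_rot"]).as_matrix()
    return c["K"],T@H[:3,:3],T@H[:3,3]+obs["tcp_pos"]
def plane(C,uv,z):
    K,A,e=C;d=A@np.linalg.solve(K,[uv[0],uv[1],1.]);return e+d*(z-e[2])/d[2]
def pix(C,p):
    K,A,e=C;q=K@(A.T@(np.array(p)-e));return q[:2]/q[2]
def tri(C1,u1,C2,u2):
    M=[];b=[]
    for (K,A,e),u in((C1,u1),(C2,u2)):
        d=A@np.linalg.solve(K,[u[0],u[1],1.]);d/=np.linalg.norm(d);P=np.eye(3)-np.outer(d,d);M.append(P);b.append(P@e)
    return np.linalg.lstsq(np.vstack(M),np.hstack(b),rcond=None)[0]
def orange(im):
    h=cv2.cvtColor(im,cv2.COLOR_BGR2HSV)
    m=cv2.inRange(h,(3,190,150),(13,255,255))
    n,l,s,c=cv2.connectedComponentsWithStats(m);return [(s[i],c[i]) for i in range(1,n) if s[i,4]>15]
E
python3 - <<'E'
from h import *
a=cv2.imread("pics/scene0.png");b=cv2.imread("pics/side0.png")
for n,i in(("scene",a),("side",b)):
    C=cam(n)
    for s,c in orange(i): print(n,s,c,plane(C,c,.092))
A=cv2.resize(a[170:340,140:340],None,fx=4,fy=4,interpolation=2)[:600,:800]
B=cv2.resize(b[125:285,260:430],None,fx=3.7,fy=3.7,interpolation=2)
cv2.imwrite("pics/a1.png",A);cv2.imwrite("pics/b1.png",B)
E
```

```text
side [216 189  13   6  31] [222.25806452 190.90322581] [0.69434097 0.10359991 0.092     ]
side [355 215  32  29 542] [370.58118081 228.61070111] [0.45100512 0.00229383 0.092     ]
```

View pics/b1.png

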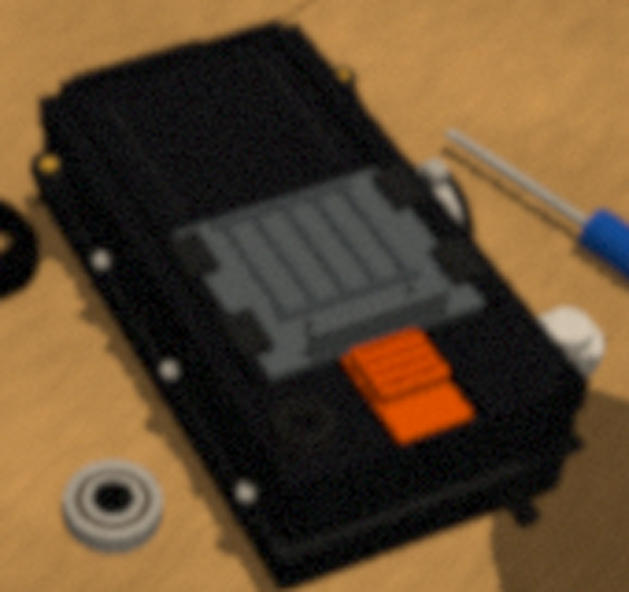

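The crop shows the lid corners at about (175,235), (375,168), (485,300) and (272,380). The ribbed pad corners are at about (345,352), (415,328), (450,370) and (380,400). The grommet is at (303,420).

```bash
python3 - <<'E'
from h import *
C=cam("side")
f=lambda p,z:plane(C,np.array(p)/3.7+[260,125],z)
L=[f(p,.088) for p in((175,235),(375,168),(485,300),(272,380))]
for i in range(4): print("lid",L[i][:2],np.linalg.norm(L[i]-L[(i+1)%4]))
c=sum(L)/4; d=(L[0]+L[1]-L[2]-L[3]); print("lid c",c,"yaw",np.arctan2(d[1],d[0]))
e=(L[1]-L[2]);e2=L[0]-L[3]; print(np.arctan2(e[1],e[0]),np.arctan2(e2[1],e2[0]))
e=(L[0]-L[1]);e2=L[3]-L[2]; print(np.arctan2(e[1],e[0])-np.pi/2,np.arctan2(e2[1],e2[0])-np.pi/2)
P=[f(p,.092) for p in((345,352),(415,328),(450,370),(380,400))]
for i in range(4): print("pad",P[i][:2],np.linalg.norm(P[i]-P[(i+1)%4]))
print("pad c",sum(P)/4)
print("grommet",f((303,420),.09))
b=[f(p,.084) for p in((585,380),(280,560),(290,25),(45,100))]
print("deck corners",b,np.linalg.norm(b[0]-b[1]))
E
```

```text
lid [ 0.59057902 -0.0025755 ] 0.1090572751099559
lid [ 0.54824206 -0.10307959] 0.0987807590015048
lid [ 0.45708047 -0.06503747] 0.11115648715256775
lid [0.49892195 0.03794338] 0.1002137658423216
lid c [ 0.52370587 -0.03318729  0.088     ] yaw -0.40586253867607863
-0.395334303110597 -0.41624022028304436
-0.398686832241004 -0.3859285860779309
pad [0.4831713  0.00628719] 0.035603337904843796
pad [ 0.4686689  -0.02622862] 0.02828575992803993
pad [ 0.44228749 -0.01602544] 0.03671087131898076
pad [0.4547084  0.01852032] 0.03098041034052714
pad c [ 0.46220902 -0.00436164  0.092     ]
grommet [0.47346644 0.04835959 0.09      ]
deck corners [array([ 0.3978225 , -0.05748031,  0.084     ]), array([0.43670818, 0.10940096, 0.084     ]), array([ 0.65169028, -0.16671238,  0.084     ]), array([ 0.70710975, -0.03585729,  0.084     ])] 0.1713518444130855
```

Sizes agree: lid about 100 × 110, pad about 30 × 35, lid-to-pad distance 68 mm. The box yaw is about -0.40. Turning the tool +2.27 rad keeps joint 6 near 0.4. I'll move to a hover above the pad with the fingers shut and look from close up.

```bash
python3 -m inch '-1 3 8 1 0.15;-1 6 14 1 0.3;-1 9 20 1 0.45;-1 12 26 1 0.6;-1 14 32 1 0.75;-1 16 36 1 0.9;-1 18 40 1 1.05;-1 19 44 1 1.2;-1 20 47 1 1.35;-1 21 48.7 1 1.5;-1 21 48.7 1 1.65;-1 21 48.7 1 1.8;-1 21 48.7 1 1.95;-1 21 48.7 1 2.1;-1 21 48.7 1 2.27;-1 21 48.7 1 2.27;-1 21 48.7 1 2.27;-1 21 48.7 1 2.27'
python3 - <<'E'
from h import *
o=env.observe();im=env.snapshot("wrist");np.save("o1.npy",np.r_[o["tcp_pos"],o["tool_rot"]]);cv2.imwrite("pics/w1.png",im)
C=cam("wrist",o);print(o["q"],o["tcp_pos"],o["contact_force"])
for s,c in orange(im):print(s,c,plane(C,c,.092))
E
```

```text
time: 1.9
tcp_pos: [0.4584, -0.0037, 0.212]
tool_rot: [-0.634, -3.077, 0.0]
contact_force: [-0.5, 0.9, 0.3]
finger_gap: 0.0
[-1.91456483e-01  9.91995897e-02 -1.54820597e-01  1.31696806e+00
 -4.26738987e-06  2.14759124e-01] [ 0.45844353 -0.00370584  0.21198445] [-0.53249891  0.86501862  0.27255251]
[ 265  158   39   56 2012] [283.90904573 184.72962227] [ 0.45347035 -0.00251046  0.092     ]
[269 227  30   3  84] [282.71428571 228.07142857] [ 0.49136355 -0.02005578  0.092     ]
```

View pics/w1.png

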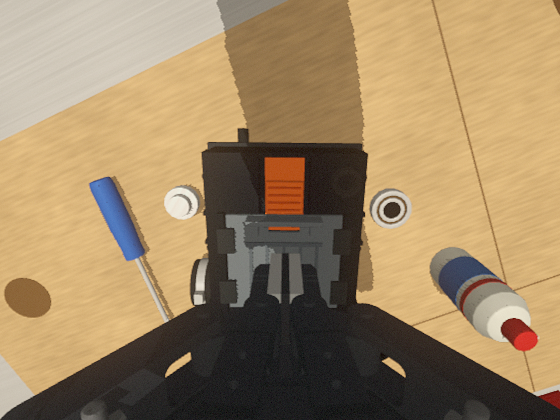

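The wrist view shows the box square to the image. The tab spans columns 265–304 and the ribbed pad about rows 180–214. The lid's tab-side edge is at row 214, running from column 225 to 342.

```bash
python3 - <<'E'
from h import *
v=np.load("o1.npy");o=dict(tcp_pos=v[:3],tool_rot=v[3:]);C=cam("wrist",o)
im=cv2.imread("pics/w1.png");h=cv2.cvtColor(im,cv2.COLOR_BGR2HSV)
m=cv2.inRange(h,(3,190,150),(13,255,255));m[:182]=0;m[216:]=0
r=cv2.minAreaRect(cv2.findNonZero(m));print(r)
q=cv2.boxPoints(r);P=np.array([plane(C,p,.092) for p in q]);print(P[:,:2],P.mean(0))
# tab column centre per row -> axis direction
m2=cv2.inRange(h,(3,190,150),(13,255,255));rows=range(184,212,3)
X=np.array([plane(C,(np.nonzero(m2[r])[0].mean(),r),.092)[:2] for r in rows])
print("tab axis yaw",np.arctan2(*(X[-1]-X[0])[::-1]),X[-1])
l,r_=plane(C,(225,214.5),.088),plane(C,(342.5,214.5),.088)
print("lid edge",l,r_,np.linalg.norm(l-r_),(l+r_)/2,"yaw",np.arctan2(*(r_-l)[:2][::-1])-np.pi/2)
ax=R.from_rotvec(v[3:]).as_matrix();print("tool x,y",ax[:,0],ax[:,1], "yaw",np.arctan2(-ax[1,0],-ax[0,0]))
E
python3 -c "
import cv2;i=cv2.imread('pics/w1.png')[130:270,190:380];cv2.imwrite('pics/w1c.png',cv2.resize(i,None,fx=4,fy=4,interpolation=2))"
```

```text
((283.5, 197.5), (31.0, 37.0), 90.0)
[[ 0.44446226 -0.01709278]
 [ 0.4575672   0.01339   ]
 [ 0.48471308  0.00221828]
 [ 0.47121782 -0.02916842]] [ 0.46449009 -0.00766323  0.092     ]
tab axis yaw -0.4067370911545129 [ 0.47636036 -0.01228146]
lid edge [ 0.45890966 -0.06498808  0.088     ] [0.50241721 0.03619929 0.088     ] 0.11014440413662932 [ 0.48066344 -0.01439439  0.088     ] yaw -0.40607287219815236
tool x,y [-9.18622729e-01  3.95135733e-01  1.86600993e-04] [ 3.95135731e-01  9.18622747e-01 -4.50696692e-05] yaw -0.4062156104760473
```

View pics/w1c.png

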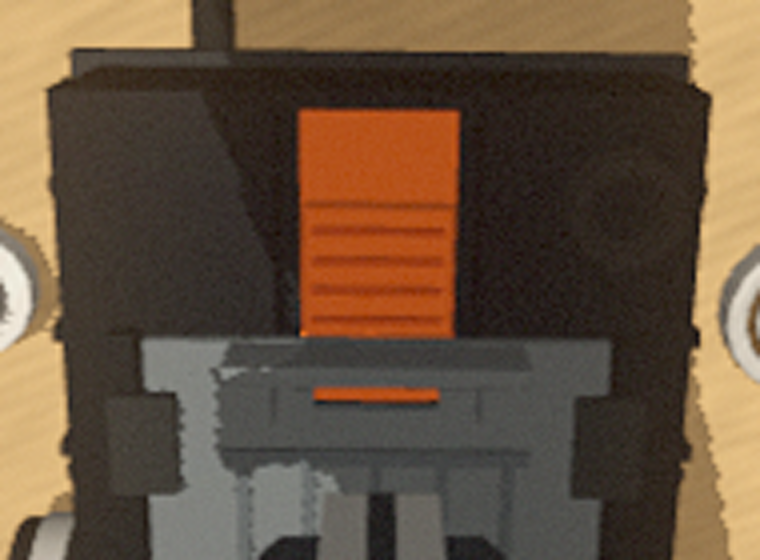

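The two views agree to about 2 mm. The ledge face is at (0.4807,-0.0144), the pad centre at (0.464,-0.0075), and the yaw is -0.406 with the tool aligned to it. Now I'll descend to just above the pad, then press while watching the force.

```bash
python3 -m inch '-1 0.56 -0.38 -4 0;-1 0.56 -0.38 -8 0;-1 0.56 -0.38 -10.5 0;-1 0.56 -0.38 -11.5 0;-1 0.56 -0.38 -11.5 0;-1 0.56 -0.38 -11.5 0' && python3 -m inch '-1 0 0 -0.2 0;-1 0 0 -0.4 0;-1 0 0 -0.6 0;-1 0 0 -0.75 0;-1 0 0 -0.75 0;-1 0 0 -0.75 0'
```

```text
time: 2.55
tcp_pos: [0.4648, -0.0076, 0.0982]
tool_rot: [0.629, 3.077, 0.0]
contact_force: [0.4, 0.1, 0.4]
finger_gap: -0.0001
time: 3.15
tcp_pos: [0.4641, -0.0075, 0.0896]
tool_rot: [-0.628, -3.078, 0.0]
contact_force: [0.1, -1.0, -0.8]
finger_gap: 0.0002
```

```bash
python3 -m inch '-1 0 0 -0.1 0;-1 0 0 -0.2 0;-1 0 0 -0.2 0;-1 0 0 -0.2 0' ; python3 -m inch '-1 0 0 -0.1 0;-1 0 0 -0.2 0;-1 0 0 -0.2 0;-1 0 0 -0.2 0'
```

```text
time: 3.55
tcp_pos: [0.4641, -0.0075, 0.0875]
tool_rot: [-0.628, -3.078, 0.0]
contact_force: [0.5, 0.4, 0.2]
finger_gap: 0.0003
time: 3.95
tcp_pos: [0.4641, -0.0074, 0.0855]
tool_rot: [-0.628, -3.078, -0.0]
contact_force: [0.6, 0.0, 0.4]
finger_gap: -0.0
```

There is still no contact at 0.0855, so I'll look.

```bash
python3 - <<'E'
from h import *
o=env.observe();print(o["tcp_pos"])
out=[]
for n in("scene","side"):
    im=env.snapshot(n);cv2.imwrite(f"pics/{n}2.png",im);p=pix(cam(n),o["tcp_pos"]);print(n,p)
    x,y=map(int,p);c=im[y-50:y+40,x-45:x+45];out.append(cv2.resize(c,(400,400),interpolation=2))
cv2.imwrite("pics/c2.png",np.hstack(out))
E
```

```text
[ 0.46406696 -0.00744937  0.08554187]
scene [199.75460171 202.19047762]
side [367.24651203 223.89516311]
```

View pics/c2.png

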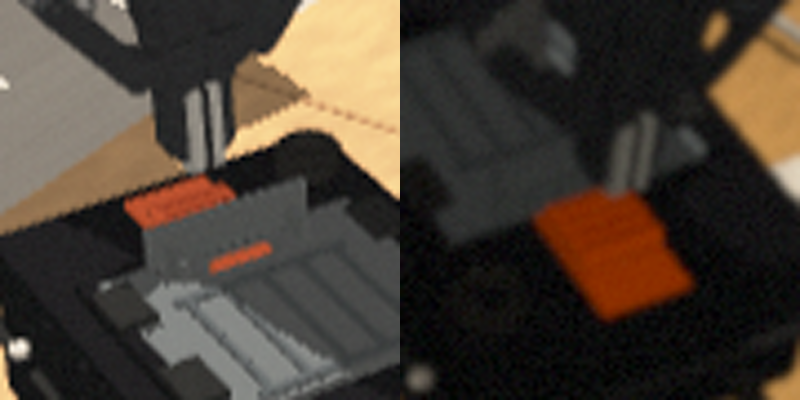

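The fingertips look as if they're still above the pad: at about (205,170) in the left half and (630,195) in the right half, higher than the projected TCP. I'll triangulate the visible tip.

```bash
python3 - <<'E'
from h import *
A,B=cam("scene"),cam("side")
t=tri(A,(200.9,190.5),B,(374,217.8));print("tip",t,pix(A,t),pix(B,t))
# pad corner (lid-side, -y?) features: pad back-left etc.
s0=lambda x,y:(199+(x)/4.444-45,202+y/4.444-50); s1=lambda x,y:(367+(x-400)/4.444-45,223+y/4.444-50)
# pad's +y root-side.. triangulate the lid-end corners of pad are hidden; barb ends instead
for a,b in(((125,200),(535,215)),((205,178),(630,190))): 
    p=tri(A,s0(*a),B,s1(*b));print(p,pix(A,p)-s0(*a),pix(B,p)-s1(*b))
# lid outer corners in initial full pictures: ledge ends
E
python3 -m inch '-1 0 0 0 0'
```

```text
tip [ 0.4585185  -0.0044256   0.10694158] [197.4774026  190.28821437] [370.26281708 217.82979908]
[ 0.46135882 -0.00784965  0.09492446] [15.89423647  0.40098429] [16.94127907 -0.61084759]
[ 0.46098344 -0.00850438  0.10671333] [-2.99565559 -0.18345515] [-3.24331702  0.03192567]
time: 4.15
tcp_pos: [0.4641, -0.0075, 0.0856]
tool_rot: [0.628, 3.078, 0.0]
contact_force: [0.4, -0.1, 0.6]
finger_gap: 0.0002
```

```bash
python3 - <<'E'
from h import *
v=np.load("o1.npy");o=dict(tcp_pos=v[:3],tool_rot=v[3:]);C=cam("wrist",o)
for dz in(0,.01,.02,.03):
  for y in(-.007,.007):
    p=v[:3]+R.from_rotvec(v[3:]).apply([0,y,-dz]);print(dz,y,pix(C,p),pix(cam("scene"),p))
A,B=cam("scene"),cam("side")
o=env.observe()
for dz in(0,.01,.02,.03):
    p=o["tcp_pos"]+[0,0,dz];print(dz,pix(A,p),pix(B,p))
E
```

```text
0 -0.007 [272.45744888 244.975205  ] [189.25799471 137.02005418]
0 0.007 [297.4415805 244.9769093] [196.90109186 134.87531143]
0.01 -0.007 [271.79713596 252.74267065] [188.75751311 131.44510851]
0.01 0.007 [298.12539514 252.7441169 ] [196.45671097 129.33129352]
0.02 -0.007 [271.06173285 261.39344558] [188.25011607 125.79313072]
0.02 0.007 [298.88696887 261.3945624 ] [196.00624032 123.71130064]
0.03 -0.007 [270.23765854 271.08728724] [187.73565927 120.06251309]
0.03 0.007 [299.74036468 271.08798228] [195.54955384 118.01376029]
0 [199.77611501 202.17274291] [367.22389634 223.84271807]
0.01 [199.38049003 197.44461249] [367.84664746 219.77759478]
0.02 [198.97982873 192.6562929 ] [368.48001734 215.64315554]
0.03 [198.57403434 187.80662746] [369.12427992 211.4376122 ]
```

```bash
python3 -m inch '-1 0 0 -0.2 0;-1 0 0 -0.4 0;-1 0 0 -0.4 0;-1 0 0 -0.4 0'
```

```text
time: 4.55
tcp_pos: [0.464, -0.0075, 0.0815]
tool_rot: [-0.628, -3.078, 0.0]
contact_force: [-0.2, 0.4, 0.2]
finger_gap: -0.0003
```

In all three views the visible tips sit about 15–20 mm behind the reported TCP. I'll keep lowering in small steps and use force to find the contact.

```bash
for i in 1 2 3; do :; done; python3 -m inch '-1 0 0 -0.2 0;-1 0 0 -0.3 0;-1 0 0 -0.3 0;-1 0 0 -0.3 0'; python3 -m inch '-1 0 0 -0.2 0;-1 0 0 -0.3 0;-1 0 0 -0.3 0;-1 0 0 -0.3 0'
```

```text
time: 4.95
tcp_pos: [0.4641, -0.0075, 0.0786]
tool_rot: [-0.628, -3.078, 0.0]
contact_force: [-0.3, 0.1, -0.6]
finger_gap: -0.0003
time: 5.35
tcp_pos: [0.4641, -0.0075, 0.0755]
tool_rot: [-0.628, -3.078, 0.0]
contact_force: [0.4, -1.0, 0.2]
finger_gap: 0.0003
```

```bash
python3 -m inch '-1 0 0 -0.1 0;-1 0 0 -0.2 0;-1 0 0 -0.2 0;-1 0 0 -0.2 0'; python3 -m inch '-1 0 0 -0.1 0;-1 0 0 -0.2 0;-1 0 0 -0.2 0;-1 0 0 -0.2 0'
```

```text
time: 5.75
tcp_pos: [0.464, -0.0074, 0.0736]
tool_rot: [-0.628, -3.078, -0.0]
contact_force: [-0.7, -0.2, -1.0]
finger_gap: 0.0002
time: 6.15
tcp_pos: [0.4641, -0.0075, 0.0715]
tool_rot: [-0.628, -3.078, -0.0]
contact_force: [-0.6, 0.3, 0.0]
finger_gap: -0.0002
```

```bash
python3 - <<'E'
from h import *
o=env.observe();print(o["tcp_pos"])
out=[]
for n,p in(("scene",(199,202)),("side",(367,223))):
    im=env.snapshot(n);cv2.imwrite(f"pics/{n}3.png",im)
    x,y=p;c=im[y-50:y+40,x-45:x+45];out.append(cv2.resize(c,(400,400),interpolation=2))
cv2.imwrite("pics/c3.png",np.hstack(out))
E
```

```text
[ 0.46410555 -0.00746845  0.07154504]
```

View pics/c3.png

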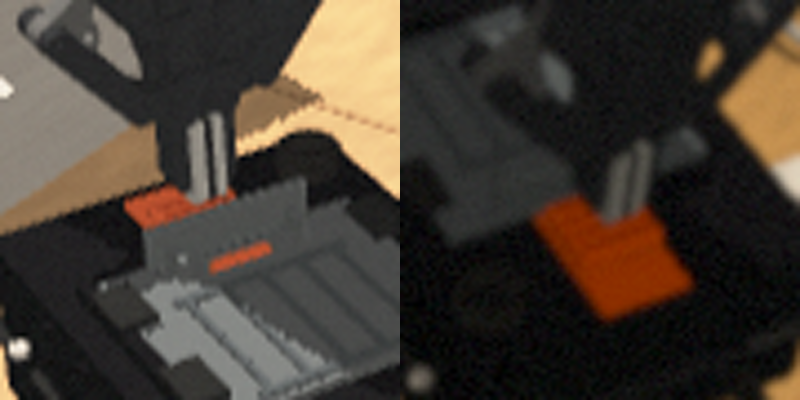

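The tips are now at about (210,200) on the left and (620,222) on the right, just above the pad and within its outline. I'll continue in 1–2 mm steps.

```bash
python3 -m inch '-1 0 0 -0.1 0;-1 0 0 -0.2 0;-1 0 0 -0.2 0;-1 0 0 -0.2 0'; python3 -m inch '-1 0 0 -0.1 0;-1 0 0 -0.1 0;-1 0 0 -0.1 0'
```

```text
time: 6.65
tcp_pos: [0.4641, -0.0075, 0.0695]
tool_rot: [-0.628, -3.078, 0.0]
contact_force: [1.0, 0.2, 0.6]
finger_gap: 0.0003
time: 6.95
tcp_pos: [0.4641, -0.0075, 0.0686]
tool_rot: [-0.628, -3.078, 0.0]
contact_force: [-0.5, 0.4, 0.1]
finger_gap: 0.0003
```

```bash
python3 -m inch '-1 0 0 -0.1 0;-1 0 0 -0.1 0;-1 0 0 -0.1 0'; python3 -m inch '-1 0 0 -0.1 0;-1 0 0 -0.1 0;-1 0 0 -0.1 0';python3 -m inch '-1 0 0 -0.1 0;-1 0 0 -0.1 0;-1 0 0 -0.1 0'
```

```text
time: 7.25
tcp_pos: [0.4641, -0.0074, 0.0676]
tool_rot: [-0.628, -3.078, -0.0]
contact_force: [0.2, 0.3, 0.4]
finger_gap: 0.0001
time: 7.55
tcp_pos: [0.4641, -0.0075, 0.0666]
tool_rot: [-0.629, -3.078, -0.0]
contact_force: [0.7, 0.2, -0.1]
finger_gap: 0.0004
time: 7.85
tcp_pos: [0.4641, -0.0075, 0.0655]
tool_rot: [-0.628, -3.078, 0.0]
contact_force: [-0.4, -0.0, 0.2]
finger_gap: -0.0001
```

```bash
python3 -m inch '-1 0 0 -0.1 0;-1 0 0 -0.2 0;-1 0 0 -0.2 0'; python3 - <<'E'
from h import *
o=env.observe();print(o["tcp_pos"],o["contact_force"],o["tau"])
out=[]
for n,p in(("scene",(199,202)),("side",(367,223))):
    im=env.snapshot(n);cv2.imwrite(f"pics/{n}4.png",im)
    for k in (2,3,4):
        g=cv2.imread(f"pics/{n}{k}.png");print(n,k,[(s.tolist(),c.round(1)) for s,c in orange(g) if s[4]>30])
    x,y=p;c=im[y-30:y+15,x-22:x+23];out.append(cv2.resize(c,(400,400),interpolation=2))
cv2.imwrite("pics/c4.png",np.hstack(out))
E
```

```text
time: 8.15
tcp_pos: [0.464, -0.0074, 0.0634]
tool_rot: [-0.628, -3.078, 0.0]
contact_force: [-0.6, 0.5, -0.1]
finger_gap: 0.0
[ 0.46399631 -0.0074334   0.06342522] [-0.6258462   0.45993325 -0.14634137] [ 6.85417376e-05 -4.62060463e+01  2.96577662e+01 -6.15274231e-02
 -2.58871260e-04 -2.85451551e-05]
scene 2 [([182, 192, 23, 11, 103], array([193.2, 196.9]))]
scene 3 [([182, 195, 15, 8, 61], array([189.4, 198. ]))]
scene 4 [([182, 196, 12, 7, 42], array([187.8, 198.7]))]
side 2 [([216, 189, 13, 8, 36], array([221.4, 191.2]))]
side 3 [([216, 189, 12, 7, 32], array([221.6, 190.9]))]
side 4 [([216, 189, 13, 8, 33], array([221.4, 191.3]))]
```

View pics/c4.png

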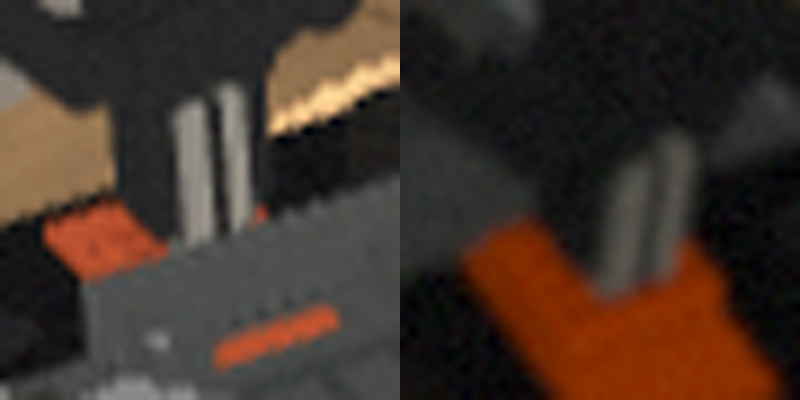

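The tips have dropped behind the ledge in the scene view, and in the side view they end on the pad at about (371.5,225.5) in full-image pixels. I'll check where that ray meets the pad.

```bash
python3 - <<'E'
from h import *
A,B=cam("scene"),cam("side")
u=np.array([.9187,-.3951]);n=np.array([.3951,.9187]);pc=np.array([.4641,-.0075])
for px in((368,226.7),(375,224.5)):
  for z in(.087,.092,.1):
    d=plane(B,px,z)[:2]-pc;print(px,z,"along",d@u,"across",d@n)
print("pad centre in side",pix(B,[*pc,.092]),"scene",pix(A,[*pc,.092]))
for a in(-.015,.015):
  for b in(-.017,.017):
    p=[*(pc+a*u+b*n),.092];print(a,b,"side",pix(B,p).round(1),"scene",pix(A,p).round(1), "sidecrop",((pix(B,p)-[345,193])*8.89+[400,0]).round())
E
```

```text
(368, 226.7) 0.087 along -0.006967973046837453 across 0.002820522300708531
(368, 226.7) 0.092 along -0.010571043292421922 across 0.0055191627663751085
(368, 226.7) 0.1 along -0.016335955685357173 across 0.009836987511441696
(375, 224.5) 0.087 along -0.00761083709734174 across -0.01004147987072286
(375, 224.5) 0.092 along -0.011208987196027238 across -0.007244400333765355
(375, 224.5) 0.1 along -0.016966027353924183 across -0.0027690730746332847
pad centre in side [367.64975291 221.25093475] scene [199.49647536 199.16315874]
-0.015 -0.017 side [381.4 224.2] scene [186.9 198.3] sidecrop [723. 277.]
-0.015 0.017 side [363.2 230.8] scene [203.9 192.4] sidecrop [562. 336.]
0.015 -0.017 side [371.9 212. ] scene [194.9 206.2] sidecrop [640. 169.]
0.015 0.017 side [354.1 218.3] scene [212.2 200.1] sidecrop [481. 225.]
```

The barb hasn't moved in the scene view, so the tab isn't pressed yet. The ray puts the tip right at pad height, so I'll continue in 1 mm steps.

```bash
python3 -m inch '-1 0 0 -0.1 0;-1 0 0 -0.1 0;-1 0 0 -0.1 0'; python3 -m inch '-1 0 0 -0.1 0;-1 0 0 -0.1 0;-1 0 0 -0.1 0';python3 -m inch '-1 0 0 -0.1 0;-1 0 0 -0.1 0;-1 0 0 -0.1 0'
```

```text
time: 8.55
tcp_pos: [0.4642, -0.0075, 0.0627]
tool_rot: [0.628, 3.078, -0.0]
contact_force: [-0.4, -0.1, 2.2]
finger_gap: 0.0003
time: 8.85
tcp_pos: [0.4644, -0.0076, 0.0618]
tool_rot: [0.628, 3.077, -0.0]
contact_force: [1.2, -0.9, 3.0]
finger_gap: -0.0001
time: 9.15
tcp_pos: [0.4647, -0.0077, 0.0609]
tool_rot: [0.628, 3.077, -0.0]
contact_force: [2.3, -1.1, 5.7]
finger_gap: 0.0001
```

Contact came at TCP z ≈ 0.063. I'll press fully down.

```bash
python3 -m inch '-1 0 0 -0.1 0;-1 0 0 -0.1 0;-1 0 0 -0.1 0'; python3 -m inch '-1 0 0 -0.1 0;-1 0 0 -0.1 0;-1 0 0 -0.1 0'; python3 - <<'E'
from h import *
im=env.snapshot("scene");cv2.imwrite("pics/scene5.png",im)
for k in(0,2,4,5):
    g=cv2.imread(f"pics/scene{k}.png")[205:216,198:222];h=cv2.cvtColor(g,cv2.COLOR_BGR2HSV)
    m=cv2.inRange(h,(2,110,90),(16,255,255));print(k,cv2.countNonZero(m))
E
```

```text
time: 9.45
tcp_pos: [0.4649, -0.0077, 0.06]
tool_rot: [0.628, 3.076, -0.0]
contact_force: [2.7, -1.4, 6.2]
finger_gap: 0.0
time: 9.75
tcp_pos: [0.465, -0.0078, 0.0591]
tool_rot: [0.628, 3.076, -0.0]
contact_force: [2.3, -1.1, 7.8]
finger_gap: -0.0
0 47
2 48
4 49
5 30
```

```bash
python3 -m inch '-1 0 0 -0.1 0;-1 0 0 -0.1 0;-1 0 0 -0.1 0'; python3 - <<'E'
from h import *
im=env.snapshot("scene");cv2.imwrite("pics/scene6.png",im)
g=im[205:216,198:222];m=cv2.inRange(cv2.cvtColor(g,cv2.COLOR_BGR2HSV),(2,110,90),(16,255,255));print(cv2.countNonZero(m))
E
```

```text
time: 10.1
tcp_pos: [0.4651, -0.0078, 0.0587]
tool_rot: [0.628, 3.075, -0.0]
contact_force: [0.5, -1.3, 15.3]
finger_gap: 0.0004
30
```

The force jumped to 15 N with the barb down, so the tab is on its stop. I'll push along the box's +x, u = (0.919,-0.395), easing down 1 mm to follow the tilted pad.

```bash
python3 -m inch '-1 0.18 -0.08 0 0;-1 0.37 -0.16 -0.05 0;-1 0.55 -0.24 -0.05 0;-1 0.64 -0.28 -0.1 0;-1 0.74 -0.32 -0.1 0;-1 0.83 -0.36 -0.1 0;-1 0.92 -0.40 -0.1 0;-1 0.92 -0.40 -0.1 0'; python3 - <<'E'
from h import *
o=env.observe();im=env.snapshot("wrist");cv2.imwrite("pics/w2.png",im)
C=cam("wrist",o);u=np.array([.9187,-.3951]);print((o["tcp_pos"][:2]-[.4641,-.0075])@u)
im=env.snapshot("scene");cv2.imwrite("pics/scene7.png",im)
cv2.imwrite("pics/c7.png",np.hstack([cv2.resize(cv2.imread(f"pics/scene{k}.png")[180:245,165:230],(400,400),interpolation=2) for k in(6,7)]))
E
```

```text
time: 10.95
tcp_pos: [0.4714, -0.0104, 0.0574]
tool_rot: [-0.627, -3.076, -0.002]
contact_force: [-11.1, 4.8, 24.6]
finger_gap: 0.0
0.007842804492026992
```

View pics/c7.png

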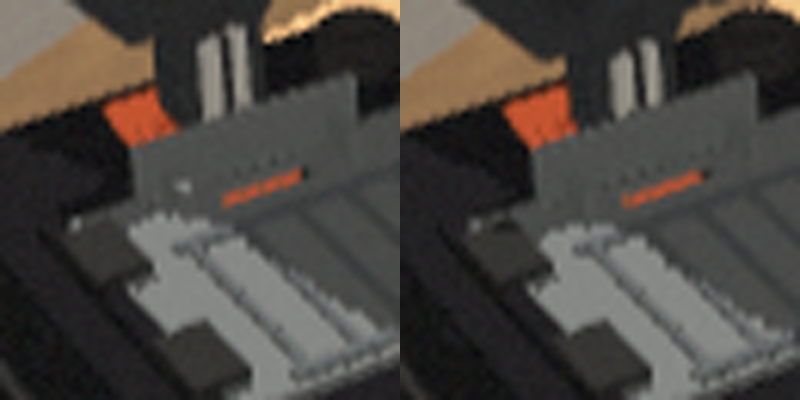

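The lid hasn't moved and the vertical force is 25 N, so most of the horizontal force is probably friction on the pad. I'll ease the press slightly and continue pushing gently.

```bash
python3 -m inch '-1 0 0 0.05 0;-1 0 0 0.08 0;-1 0 0 0.08 0'; python3 -m inch '-1 0.09 -0.04 0 0;-1 0.18 -0.08 0 0;-1 0.18 -0.08 0 0'
```

```text
time: 11.35
tcp_pos: [0.4716, -0.0106, 0.0576]
tool_rot: [-0.627, -3.076, -0.002]
contact_force: [-7.6, 3.5, 14.4]
finger_gap: -0.0001
time: 11.65
tcp_pos: [0.4735, -0.0115, 0.0574]
tool_rot: [-0.627, -3.076, -0.001]
contact_force: [-7.0, 3.4, 11.1]
finger_gap: -0.0
```

```bash
python3 -m inch '-1 0.09 -0.04 0 0;-1 0.18 -0.08 0 0;-1 0.28 -0.12 0 0;-1 0.28 -0.12 0 0'; python3 - <<'E'
from h import *
im=env.snapshot("scene");cv2.imwrite("pics/scene8.png",im)
a=cv2.cvtColor(cv2.imread("pics/scene6.png"),6)[205:260,180:250].astype(np.float32)
for k in("7","8"):
    b=cv2.cvtColor(cv2.imread(f"pics/scene{k}.png"),6)[205:260,180:250].astype(np.float32);print(k,cv2.phaseCorrelate(a,b,cv2.createHanningWindow((70,55),cv2.CV_32F)))
E
```

```text
time: 12.05
tcp_pos: [0.4766, -0.0129, 0.0571]
tool_rot: [-0.628, -3.076, -0.001]
contact_force: [-2.7, 1.5, 6.6]
finger_gap: 0.0001
7 ((0.03429159589412478, 0.2714943812249935), 1.0512835652739914)
8 ((0.29275294688408593, 0.5108260461436913), 0.8941659773941393)
```

```bash
python3 -m inch '-1 0.09 -0.04 -0.05 0;-1 0.18 -0.08 -0.05 0;-1 0.28 -0.12 -0.05 0;-1 0.37 -0.16 -0.05 0;-1 0.37 -0.16 -0.05 0'; python3 - <<'E'
from h import *
im=env.snapshot("scene");cv2.imwrite("pics/scene9.png",im)
cv2.imwrite("pics/c9.png",np.hstack([cv2.resize(cv2.imread(f"pics/scene{k}.png")[180:245,165:230],(400,400),interpolation=2) for k in(6,9)]))
E
```

```text
time: 12.6
tcp_pos: [0.4803, -0.0145, 0.0565]
tool_rot: [-0.628, -3.076, -0.001]
contact_force: [-3.1, 0.9, 4.6]
finger_gap: 0.0005
```

View pics/c9.png

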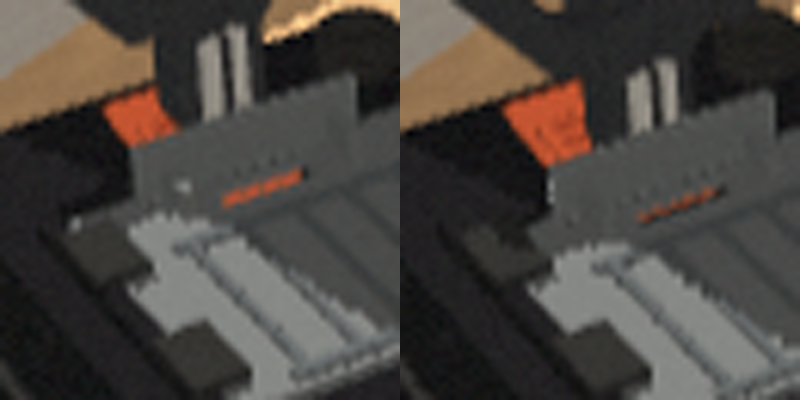

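The lid has passed the barb: the ledge corner moved from (133,150) to (150,165), about 5 mm. I'll go on, lifting 2–3 mm so the tip clears the deck once it leaves the pad.

```bash
python3 -m inch '-1 0.18 -0.08 0 0;-1 0.37 -0.16 0.05 0;-1 0.55 -0.24 0.1 0;-1 0.74 -0.32 0.15 0;-1 0.92 -0.4 0.2 0;-1 1.1 -0.47 0.25 0;-1 1.29 -0.55 0.3 0;-1 1.47 -0.63 0.3 0;-1 1.65 -0.71 0.3 0;-1 1.84 -0.79 0.3 0;-1 1.84 -0.79 0.3 0' && python3 -m inch '-1 0.28 -0.12 0 0;-1 0.55 -0.24 0 0;-1 0.83 -0.36 0 0;-1 1.1 -0.47 0 0;-1 1.38 -0.59 0 0;-1 1.65 -0.71 0 0;-1 1.93 -0.83 0 0;-1 2.2 -0.95 0 0;-1 2.48 -1.07 0 0;-1 2.76 -1.19 0 0;-1 3.03 -1.3 0 0;-1 3.31 -1.42 0 0;-1 3.58 -1.54 0 0;-1 3.86 -1.66 0 0;-1 4.13 -1.78 0 0;-1 4.41 -1.9 0 0;-1 4.41 -1.9 0 0'
python3 - <<'E'
from h import *
o=env.observe();im=env.snapshot("scene");im2=env.snapshot("side");cv2.imwrite("pics/scene10.png",im);cv2.imwrite("pics/side10.png",im2)
u=np.array([.9187,-.3951]);n=np.array([.3951,.9187]);d=o["tcp_pos"][:2]-[.4641,-.0075];print(d@u,d@n)
cv2.imwrite("pics/c10.png",np.hstack([cv2.resize(im[170:330,150:310],(400,400),interpolation=2),cv2.resize(im2[115:275,265:425],(400,400),interpolation=2)]))
E
```

```text
time: 13.75
tcp_pos: [0.5004, -0.0231, 0.0599]
tool_rot: [0.628, 3.078, -0.0]
contact_force: [-0.6, 0.3, -0.2]
finger_gap: -0.0003
time: 15.45
tcp_pos: [0.5446, -0.0422, 0.0598]
tool_rot: [0.629, 3.078, -0.0]
contact_force: [-0.1, 0.3, 1.0]
finger_gap: -0.0004
0.08762180698174403 -6.114821301694269e-05
```

View pics/c10.png

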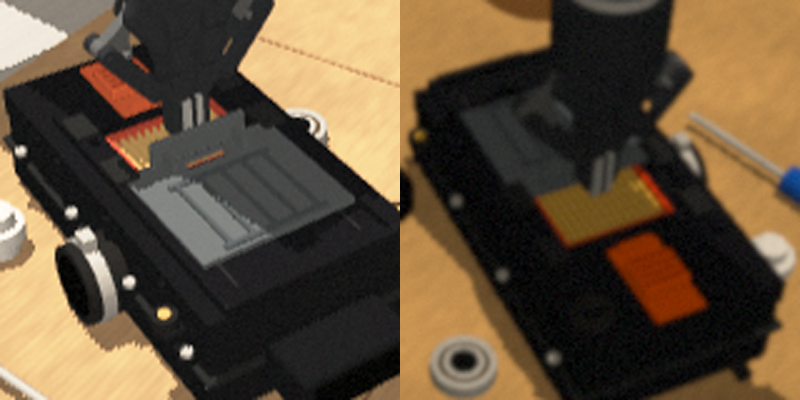

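The lid is sliding flat and the filter is largely uncovered, with an estimated slide of about 76 mm. I'll push 28 mm more, back off 2 cm, lift, and check from the wrist.

```bash
python3 -m inch '-1 0.28 -0.12 0 0;-1 0.55 -0.24 0 0;-1 0.83 -0.36 0 0;-1 1.1 -0.47 0 0;-1 1.38 -0.59 0 0;-1 1.65 -0.71 0 0;-1 1.93 -0.83 0 0;-1 2.2 -0.95 0 0;-1 2.39 -1.03 0 0;-1 2.57 -1.11 0 0;-1 2.57 -1.11 0 0;-1 2.57 -1.11 0 0' && python3 -m inch '-1 -0.5 0.21 0 0;-1 -1 0.43 0 0;-1 -1.5 0.65 1 0;-1 -2.5 1.1 4 0;-1 -4 1.7 8 0;-1 -6 2.6 12 0;-1 -8 3.4 14 0;-1 -8 3.4 14 0;-1 -8 3.4 14 0'
python3 - <<'E'
from h import *
o=env.observe();im=env.snapshot("wrist");cv2.imwrite("pics/w3.png",im)
np.save("o3.npy",np.r_[o["tcp_pos"],o["tool_rot"]])
C=cam("wrist",o);u=np.array([.9187,-.3951]);n=np.array([.3951,.9187]);pc=np.array([.4641,-.0075]);bo=pc+.1*u
# predicted pixels of lid rear edge corners for slides 94,104,116
for s in(94,104,116):print(s,[pix(C,[*(bo+(s/1000-.082)*u+y*n),.088]).round(1) for y in(-.055,.055)])
E
```

```text
time: 16.75
tcp_pos: [0.57, -0.0532, 0.0598]
tool_rot: [0.628, 3.078, -0.0]
contact_force: [0.7, 0.5, 0.1]
finger_gap: -0.0001
time: 17.65
tcp_pos: [0.4898, -0.0189, 0.2007]
tool_rot: [0.627, 3.076, -0.0]
contact_force: [1.2, -0.1, 0.2]
finger_gap: 0.0001
94 [array([227.5, 276.3]), array([342.2, 276.7])]
104 [array([228. , 285.5]), array([341.6, 285.8])]
116 [array([228.6, 296.3]), array([340.9, 296.6])]
```

View pics/w3.png

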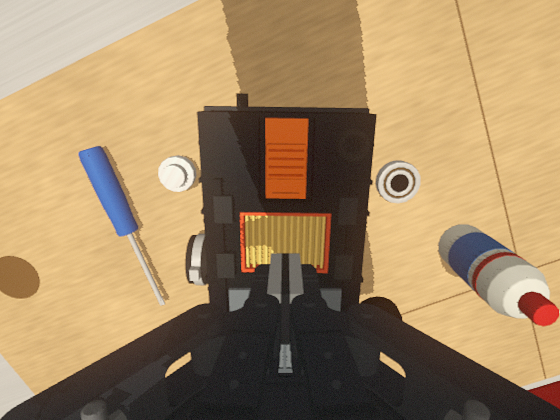

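The whole filter mouth is uncovered (rows 213–272) and the tab is visible. The lid's rear edge is near row 289, from about column 229 to 342. I'll confirm numerically.

```bash
python3 - <<'E'
from h import *
v=np.load("o3.npy");C=cam("wrist",dict(tcp_pos=v[:3],tool_rot=v[3:]))
u=np.array([.9187,-.3951]);n=np.array([.3951,.9187]);bo=np.array([.4641,-.0075])+.1*u
g=cv2.GaussianBlur(cv2.cvtColor(cv2.imread("pics/w3.png"),6),(5,3),0).astype(float)
for c in(234,238,330,336):
    d=np.diff(g[276:306,c]);r=276.5+d.argmax();p=plane(C,(c,r),.088)[:2]-bo;print("edge",c,r,d.max(),"slide mm",(p@u+.082)*1000,"y",p@n*1000)
row=g[297];d=np.diff(row)
for a,b in((222,236),(334,350)):
    k=a+np.abs(d[a:b]).argmax()+.5;p=plane(C,(k,297),.088)[:2]-bo;print("side",k,p@n*1000)
# tab: front end of the pad, expected up z
h=cv2.cvtColor(cv2.imread("pics/w3.png"),cv2.COLOR_BGR2HSV);m=cv2.inRange(h,(3,190,120),(13,255,255))[:206]
x,y,w,hh=cv2.boundingRect(m[110:206,255:320]);q=(x+255+w/2,y+110+hh)
print("tab front",q,"pred up",pix(C,[*(bo-.085*u),.092]),"pred down",pix(C,[*(bo-.085*u),.085]), "width px",w)
o=env.observe();print(o["contact_force"],o["tcp_pos"],o["time"])
E
```

```text
edge 234 289.5 26.0 slide mm 108.42676589044179 y -49.357735815486755
edge 238 289.5 28.0 slide mm 108.41331249478239 y -45.469840946702995
edge 330 288.5 13.0 slide mm 106.99576260741465 y 43.92779579594323
edge 336 287.5 13.0 slide mm 105.86984543609978 y 49.70095880178175
side 228.5 -55.10161076407774
side 340.5 54.649277930241794
tab front (287.0, 199) pred up [285.2797297 178.5147913] pred down [285.26415223 176.72341884] width px 44
[-0.00617681  0.19270053 -1.27620041] [ 0.48977066 -0.01905048  0.1997236 ] 17.7
```

```bash
python3 - <<'E'
from h import *
B=cam("side");im=env.snapshot("side");cv2.imwrite("pics/side11.png",im)
for k in("side0","side4","side11"):
    h=cv2.cvtColor(cv2.imread(f"pics/{k}.png"),cv2.COLOR_BGR2HSV)
    m=cv2.inRange(h,(2,150,70),(16,255,255));m[:212]=0;m[:,:345]=0;m[:,395:]=0;m[250:]=0
    print(k,cv2.boundingRect(m),cv2.countNonZero(m),cv2.findNonZero(m).mean((0,1)))
print(env.observe()["contact_force"])
env.close_job()
E
```

```text
side0 (352, 213, 36, 32) 708 [369.82627119 228.60169492]
side4 (352, 218, 36, 27) 520 [369.67884615 231.07307692]
side11 (348, 212, 40, 33) 776 [367.55283505 226.43298969]
[0.36645085 0.31581346 0.45071064]
the job is handed in; nothing more can be done
```

The lid is off its seat and lies flat on the bare deck, and the whole filter is uncovered. I pressed the orange tab onto its stop with the shut fingertips and pushed the lid by its ledge. The fingers are well clear, and the job was handed in at about 18 s of the 35 s allowed.

**Last checks**
- **Lid position:** the wrist view puts the slide at about 106–108 mm (94 needed, stop at 116). Its side edges are at y = -55 and +55 mm, so it is centred.
- **Tab:** it shows in full again in the last side picture, with much the same outline as at the start. I took it as sprung up and didn't measure its angle.
- **Contact:** force on the tool was within noise, so the robot is touching nothing.
- **Bystanders:** those visible look unmoved, but I did not measure them.

**What disagreed**
- **Fingertip offset:** contact with the pad came at a reported TCP height of 63 mm instead of the expected 92 mm, so the real tips sit about 29 mm behind the reported TCP. I found the pad by lowering in small steps and watching the force.
- **Pressing force:** it briefly rose to 25 N on the tab stop, before the lid had moved, and I eased it off before pushing on. I could not measure the force between lid and tab, but the total push along the box was about 12 N at the highest reading.

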